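Clamp the pellet die in the bench press

TASK

Clamp the pellet die in the press, ready for pressing. Pull the handwheel's folded crank handle out along its length, swing it upright and let it drop fully home so that it latches; only then crank the wheel clockwise (seen from above) until the ram foot bears on the die, and give it about a quarter turn more, no tighter. Let go with the handle still upright and latched, and leave the bottle, the beaker and the spatula where they are.

Things in the scene. Friction and masses are not known exactly. Their poses are not given: they have to be found in the camera images.
- press: Bench pellet press, fixed: cream base 200 (x) x 190 (y) x 45 mm, two columns at y +-72 mm, cream crosshead 165 mm high. Origin: on the bench under the wheel's upright axis; z up. At the start the handle's socket is on the wheel's +y side and the folded handle points along the press's -y, over the wheel's middle. Gauge and pump lever stub (120 mm high at most) on the -x side of the base.
- wheel_centre (a point): Point on the upright axis of the handwheel (aluminium disc, black rim, 160 mm diameter, its flat top 181 mm above the bench), at the height of the handle's fold pin, 210 mm above the bench. It does not turn.
- crank_pin (a point): Middle of the handle's fold pin, in a steel socket on the wheel 64 mm from its axis and 29 mm above its flat top; goes round with the wheel. The pin is level, at right angles to the handle. The socket is 27 mm along the pin, 34 mm the other way; its cheeks rise 8 mm above the pin.
- crank_grip (a point): The place to grasp, on the handle's axis: 98 mm from the fold pin with the handle home, 116 mm pulled out. The handle's own -y axis points from the pin to its free end. It is a steel rod with a freely revolving red sleeve, 22 mm diameter, from 30 mm off the pin to 24 mm beyond this point. Folded, it lies level, 29 mm above the wheel's flat top.
- fork (a point): Middle of the two-pronged brass fork on the wheel's axis in which the folded handle lies, at the handle's axis. It does not turn, so it locks the wheel; it sinks with the ram. The prongs reach 20 mm either side of the handle's axis and 8 mm either way along it; their tops are 7 mm above it.
- crank_fold (a joint): Fold angle of the handle about the pin, rad: 0 folded flat over the wheel, 1.57 upright (limit 1.62). It swings only when pulled out; free and light then.
- crank_latch (a joint): How far the handle is pulled out along its own length, m: 0 home, 0.018 fully pulled out. A spring of about 2 N (home) to 6 N (pulled out) draws it home. It drops home only within a few degrees of upright (then it cannot fold: latched, with about 4 degrees of play, leaning to the wheel's axis by itself), and folded flat.
- wheel (a joint): Turn of the handwheel, rad, growing clockwise seen from above; 0 at the start. One turn (6.28) lowers the ram by 12 mm. Friction takes about 6.5 N at the handle; it stays where it is left. When the foot meets the die the effort steps up by 2 N, and by about 2 N more in the next quarter turn.
- ram: The press's screw with its ram below the crosshead: a collar and a round steel foot, 44 mm diameter, that lands on the die; moves only up and down. Origin: on the wheel's axis, at the start 177 mm above the bench. The foot is screwed out by an amount not given: it starts 8 to 20 mm above the die. It is sprung: 60 N at first touch, then 20 N per mm (8 mm, then solid), hiding the orange band above it.
- die: Steel pellet die, a stepped round stack 57 mm tall, 52 mm diameter at its foot, standing loose under the ram on the press's platen, 45 mm above the bench. Origin: middle of its underside.
- reagent_bottle: White bottle with a blue cap, 68 mm diameter, 160 mm tall, beside the press on its +y side; leave alone. Origin: middle of its underside.
- beaker: Glass beaker, 66 mm diameter, 75 mm tall, on the press's -y side; leave alone. Origin: middle of its underside.
- spatula: Steel lab spatula, 165 mm long, lying on the bench in front (-x) of the press; leave alone. Origin: about its middle.

How it is judged:
By the outcome, as a careful person would: the job done as asked, in the order asked, and still so for the second after the job is handed in, with the robot touching nothing.
It also fails if it takes over 67 s, if anything falls off the work surface, if the arm or the gripper's body presses on something with over 40 N, if the wrist force passes 120 N, or if a joint passes its speed limit or range.

ROBOT

A 6-joint arm with a two-finger parallel gripper is mounted at the origin on the work surface. World frame = base frame: x ahead of the robot, y to its left, z up, the work surface at z = 0. Lengths are in m, angles in degrees, forces in N, time in s.
With the tool pointing down it reaches from about 0.25 to 0.725 m from the base axis. Payload 9.7 kg.
Tool frame: the origin (TCP) lies at the very end of the fingers, on their centre line; the grasp point (between the pads) lies 19 mm behind it (bot.hold_point_z is the distance from the TCP to the grasp point, in m); z points along the fingers, y is the line along which they close (so a half turn about z gives the same grasp; the last joint's range is limited). The gripper opens to 85 mm and grips with 20 to 120 N. Pads are 22 mm wide; open, the fingers measure 114 mm over their backs; the gripper's body (76 mm by 85 mm) begins 54 mm behind the grasp point. The pads swing forward as they close: fully open they stand 13 mm farther back than shut.
Start: joints at [-69.213, 4.979, 10.078, 95.1, 0, 90], TCP at [0.195, -0.514, 0.231] pointing down, gripper open.
Joint ranges: [-179.16, 179.16], [-48.56, 103.87], [-65.8, 70.77], [-126.05, 130.52], [-82.76, 87.17], [-180, 180]. Speed limits (degrees/s): [127.2, 127.2, 147.25, 180, 180, 180].

INTERFACE

Orientations are given as [roll, pitch, yaw] about the fixed x, y, z axes, in that order (R = Rz(yaw) Ry(pitch) Rx(roll)).
In Python, from workcell import bot gives the robot as it stands.
- The arm moves only by the tool play_rows, never from a script. Its argument "targets" is a list of rows, each an object with "grip": the closure in counts, from 0 (fully open) to 255 (shut); "linear": the shift along the world's x, y, z in cm, a list of three; "delta_rot": the turn, a rotation vector about the world's x, y, z in rad, a list of three. A call has 1 to 10 rows; each row is the pose to reach, as a shift and turn from the pose commanded when the call began; what a row does not reach only later rows make up. A row lasts 1/10 s, in which the tool goes at most 50 mm and 8.59 degrees, less where a joint would pass 70% of its speed; a pose out of reach is approached as far as the arm can. A call with a gripper value outside its range is refused whole. The fingers move at their own pace and stop on an object; "force" is the grip in N (left out, the last holds). Time passes only in rows, so rows that repeat a pose let the fingers close. It gives the time, the measured TCP pose, the force, the opening and the grip force at its end, in the units of the state.
- bot.get_obs(): the state, without advancing time (a new reading comes with each control period).
- bot.camera(name): name is "scene" or "top"; returns a dict with "color" (480x640x3 uint8, red, green, blue), "range_z" (480x640 float32, m along the optical axis (not along the pixel's ray), 0 where there is no reading), "fov_y" (degrees; the focal length in pixels is half the picture's height over the tangent of half this angle, whatever the lens; pixels are square), "cx", "cy" (the principal point, pixels), "world_to_cam" (4x4, takes a point from world to camera coordinates). Camera axes: x right, y up, looking along -z (the intrinsics and any distortion apply to the point x, -y, -z); pixel columns grow to the right and rows downward; lengths in m; the calibration is good to about 2 mm. A picture is of the moment at which its call begins.
- bot.job_done(): hands the job in; it is judged then, once.
Trained networks look in a picture, given as the dict that the camera call returned (one of the last four; its "shot" number tells which), for a name from the list of things; names that differ only in an ending like _2 or _b are one class to them, and where a whole thing is asked for, a point or a joint stands for the part that bears it (a point fixed in the world has none). Each returns a list of dicts, best first, with "conf" (0 to 1); they miss things now and then, are a little off and sometimes report something else, mostly with a low value. They report only what shows in the picture. A call takes as long as a camera call.
- bot.search_frame(picture, target): "box" ([left, top, right, bottom] in pixels, round what is visible of it).
- bot.trace(picture, target): "pixels" (480x640 bool, what is visible of it) and "box" ([left, top, right, bottom] in pixels, round what is visible of it).
- bot.pinpoint(picture, target): "pixel" ([column, row] in pixels: a listed point, or the origin of a listed thing).
The state is a dict: "time": time; "q": joint angles; "qd": joint speeds; "joint_efforts": joint torques, N m; "ee_pos": TCP position; "tcp_rot": TCP orientation; "wrist_force": force on the tool from outside, world axes, zero at the start; "torque": the same for the moment, N m; "opening": finger opening in m; "grasp_force": force on a finger pad.
Only numpy, scipy, OpenCV 4.12 (cv2) and the standard library are available. Lean on these libraries where they do the work, as an engineer would, in place of code of your own. Each camera call takes 0.05 s, during which the arm holds its last target. There are 200 camera calls.

## Working session

There is one attempt and no reset: what is moved stays moved. The work goes in short steps, Python scripts to look and compute and a tool call to move; the robot and the scene stay as the last step left them, time stands still between calls to the robot, and variables do not carry over. Pictures are saved under pics/ and viewed, at most 10 in all, crops included, and the job is handed in when it is done.

Besides the shell and the picture viewer there is one more tool, called after "Emit:" as name(argument=value, ...) on one line, values as JSON. play_rows: Moves the arm, as the interface text tells. Its arguments: {"type":"object","properties":{"targets":{"type":"array","items":{"type":"object","properties":{"grip":{"type":"number"},"linear":{"type":"array","items":{"type":"number"}},"delta_rot":{"type":"array","items":{"type":"number"}}}}},"force":{"type":"number"}},"required":["targets"]}

```bash
ls; mkdir -p pics
cat > h.py <<'E'
import numpy as np, cv2
from workcell import bot
def ray(c,px):
    f=240/np.tan(np.radians(c['fov_y'])/2)
    M=np.array(c['world_to_cam']);R=M[:3,:3];t=M[:3,3]
    d=np.array([(px[0]-c['cx'])/f,-(px[1]-c['cy'])/f,-1.]);
    return -R.T@t, R.T@d
def atz(c,px,z):
    o,d=ray(c,px);return o+d*(z-o[2])/d[2]
def atdepth(c,px):
    o,d=ray(c,px);r=c['range_z'][int(round(px[1])),int(round(px[0]))];return o+d*r
def proj(c,p):
    f=240/np.tan(np.radians(c['fov_y'])/2)
    q=(np.array(c['world_to_cam'])@np.append(p,1))[:3]
    return c['cx']+f*q[0]/-q[2], c['cy']-f*q[1]/-q[2]
def save(c,n,box=None,s=1):
    im=c['color'][:,:,::-1]
    if box: im=im[box[1]:box[3],box[0]:box[2]]
    cv2.imwrite('pics/'+n,cv2.resize(im,None,fx=s,fy=s))
E
python3 - <<'E'
from h import *
np.set_printoptions(precision=4,suppress=True)
for n in ('scene','top'):
    c=bot.camera(n);save(c,n+'.png')
    print(n,c['fov_y'],c['cx'],c['cy'],[k for k in c]);print(ray(c,(320,240)))
    for t,z in (('wheel_centre',.21),('crank_pin',.21),('crank_grip',.21),('fork',.21),('press',0),('die',.045),('ram',.177),('reagent_bottle',0),('beaker',0),('spatula',0)):
        for r in bot.pinpoint(c,t)[:1]:
            print(t,r['conf'],r['pixel'],atz(c,r['pixel'],z))
o=bot.get_obs();print(o['ee_pos'],o['tcp_rot'],o['time'])
E
```

```text
pics
scene 48.63206956494944 323.6554490904261 233.39414659891148 ['color', 'range_z', 'fov_y', 'cx', 'cy', 'world_to_cam', 'shot']
(array([1.2412, 0.389 , 0.7688]), array([-0.7175, -0.3306, -0.6132]))
wheel_centre 0.63 [256.7, 213.0] [ 0.5615 -0.0519  0.21  ]
crank_pin 0.81 [281.2, 224.7] [0.5753 0.0062 0.21  ]
crank_grip 0.58 [238.1, 205.9] [ 0.5555 -0.0954  0.21  ]
fork 0.8 [253.2, 209.5] [ 0.5542 -0.0635  0.21  ]
press 0.63 [262.3, 295.0] [ 0.5606 -0.0575  0.    ]
die 0.58 [256.7, 278.1] [ 0.5619 -0.0662  0.045 ]
ram 0.5 [255.9, 224.3] [ 0.5544 -0.0606  0.177 ]
reagent_bottle 0.63 [335.7, 336.3] [0.6022 0.1264 0.    ]
beaker 0.71 [221.9, 245.5] [ 0.4543 -0.2253  0.    ]
spatula 0.65 [319.0, 267.9] [0.434  0.0142 0.    ]
top 42.60678884827311 322.1075423568009 237.45716517671227 ['color', 'range_z', 'fov_y', 'cx', 'cy', 'world_to_cam', 'shot']
(array([0.2904, 0.0631, 1.2178]), array([ 0.2045,  0.0207, -0.9787]))
wheel_centre 0.92 [408.2, 213.1] [ 0.5638 -0.0586  0.21  ]
crank_pin 0.74 [374.8, 204.6] [ 0.5723 -0.0011  0.21  ]
crank_grip 0.8 [427.6, 217.7] [ 0.5595 -0.0918  0.21  ]
fork 0.63 [409.8, 213.3] [ 0.5638 -0.0613  0.21  ]
press 0.6 [473.5, 300.7] [ 0.4566 -0.2272  0.    ]
die 0.5 [410.8, 214.1] [ 0.6071 -0.0837  0.045 ]
ram 0.62 [403.5, 219.6] [ 0.5602 -0.0554  0.177 ]
reagent_bottle 0.9 [306.3, 204.9] [0.6147 0.1249 0.    ]
beaker 0.78 [469.7, 300.1] [ 0.457  -0.2197  0.    ]
spatula 0.88 [347.5, 302.2] [0.4259 0.0208 0.    ]
[ 0.1952 -0.5142  0.2313] [-179.9998    0.0002   20.7873] 1.1
```

View pics/scene.png

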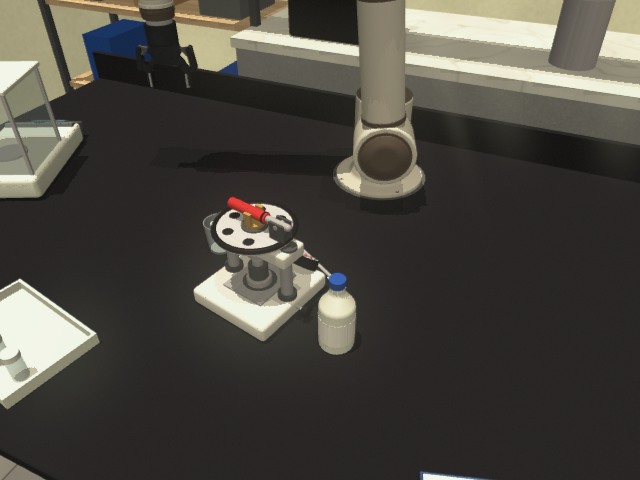

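View pics/top.png

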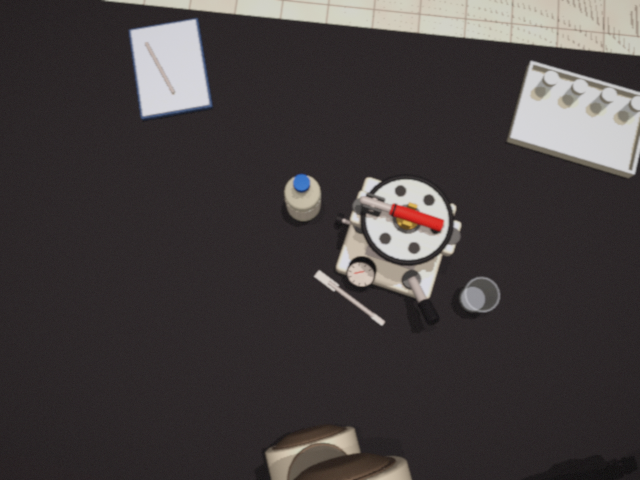

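Both views agree: the wheel is near (408,213) in the top image, with the red handle lying folded towards lower right and the socket at about (372,203). Next I refine the axis and heading from depth.

```bash
cat >> h.py <<'E'
def cloud(c):
    f=240/np.tan(np.radians(c['fov_y'])/2);v,u=np.mgrid[:480,:640];r=c['range_z']
    P=np.stack([(u-c['cx'])/f*r,-(v-c['cy'])/f*r,-r],-1)
    M=np.array(c['world_to_cam']);return (P-M[:3,3])@M[:3,:3]
def red(c):
    a=c['color'].astype(int);return (a[...,0]>120)&(a[...,1]<60)&(a[...,2]<60)&(c['range_z']>0)
E
python3 - <<'E'
from h import *
np.set_printoptions(precision=4,suppress=True)
for n in ('top','scene'):
    c=bot.camera(n);P=cloud(c);ok=c['range_z']>0
    m=red(c)&(np.hypot(P[...,0]-.56,P[...,1]+.06)<.15);Q=P[m]
    print(n,'red',m.sum(),Q.mean(0),np.percentile(Q,[2,50,98],axis=0))
    x=Q[:,:2]-Q[:,:2].mean(0);w,V=np.linalg.eigh(x.T@x);d=V[:,1]*np.sign(-V[1,1]);print('dir',d,'yaw',np.degrees(np.arctan2(d[0],-d[1])),'ends',np.percentile(x@d,[1,99]))
    w=ok&(abs(P[...,2]-.179)<.006)&(np.hypot(P[...,0]-.56,P[...,1]+.06)<.12)
    pts=P[w][:,:2].astype(np.float32);print('wheel z',np.median(P[w][:,2]),cv2.minEnclosingCircle(pts), (np.percentile(pts,0.5,axis=0)+np.percentile(pts,99.5,axis=0))/2)
    (mx,my),(a,b),ang=cv2.fitEllipse(cv2.convexHull(np.argwhere(w)[:,::-1].astype(np.int32)));print('ell',mx,my,atz(c,(mx,my),.18))
E
```

```text
top red 539 [ 0.5556 -0.073   0.2186] [[ 0.5418 -0.1118  0.2108]
 [ 0.5553 -0.073   0.2191]
 [ 0.5707 -0.031   0.2234]]
dir [-0.223  -0.9748] yaw -12.88438433816603 ends [-0.0446  0.0408]
wheel z 0.1815551224418946 ((0.5585414171218872, -0.06067590415477753), 0.09474308043718338) [ 0.5601 -0.0609]
ell 406.89715576171875 219.7421417236328 [ 0.5598 -0.0609  0.18  ]
scene red 159 [ 0.5662 -0.0743  0.2141] [[ 0.5473 -0.1155  0.2079]
 [ 0.5662 -0.0824  0.2144]
 [ 0.578  -0.027   0.2204]]
dir [-0.2243 -0.9745] yaw -12.962508781298482 ends [-0.0476  0.0445]
wheel z 0.1814690109177799 ((0.5626258254051208, -0.058640915900468826), 0.08279725909233093) [ 0.5646 -0.0581]
ell 253.9772491455078 227.69337463378906 [ 0.5687 -0.0562  0.18  ]
```

Emit:
play_rows(targets=[{"grip":0,"linear":[12,12,10],"delta_rot":[0,0,0.3]},{"grip":0,"linear":[32,40,10],"delta_rot":[0,0,0.983]},{"grip":0,"linear":[32,40,10],"delta_rot":[0,0,0.983]},{"grip":0,"linear":[32,40,10],"delta_rot":[0,0,0.983]},{"grip":0,"linear":[32,40,10],"delta_rot":[0,0,0.983]},{"grip":0,"linear":[32,40,10],"delta_rot":[0,0,0.983]},{"grip":0,"linear":[32,40,10],"delta_rot":[0,0,0.983]},{"grip":0,"linear":[32,40,10],"delta_rot":[0,0,0.983]},{"grip":0,"linear":[32,40,10],"delta_rot":[0,0,0.983]},{"grip":0,"linear":[32,40,10],"delta_rot":[0,0,0.983]}])

```text
time: 2.2
ee_pos: [0.5006, -0.132, 0.3279]
tcp_rot: [180.0, 0.0, 77.1]
wrist_force: [0.6, -0.7, -0.2]
opening: 0.0853
grasp_force: 0.0
```

Emit:
play_rows(targets=[{"grip":0,"linear":[3,0,0],"delta_rot":[0.511,-0.117,0]},{"grip":0,"linear":[3,0,0],"delta_rot":[0.511,-0.117,0]},{"grip":0,"linear":[3,0,0],"delta_rot":[0.511,-0.117,0]},{"grip":0,"linear":[3,0,0],"delta_rot":[0.511,-0.117,0]},{"grip":0,"linear":[3,0,0],"delta_rot":[0.511,-0.117,0]},{"grip":0,"linear":[3,0,0],"delta_rot":[0.511,-0.117,0]},{"grip":0,"linear":[3,0,0],"delta_rot":[0.511,-0.117,0]}])

```text
time: 2.9
ee_pos: [0.5298, -0.1335, 0.328]
tcp_rot: [179.9, -29.9, 77.2]
wrist_force: [-0.2, 0.2, 0.1]
opening: 0.0854
grasp_force: 0.0
```

Run:
```python
from h import *
from scipy.spatial.transform import Rotation as R
np.set_printoptions(precision=4,suppress=True)
o=bot.get_obs();print(o['ee_pos'],o['tcp_rot'],o['q'],o['time'],R.from_euler('xyz',o['tcp_rot'],degrees=True).as_matrix())
```

```text
[ 0.5298 -0.1335  0.328 ] [179.9178 -29.9138  77.1946] [-28.6438  12.4793  24.9682 111.324   28.6955  71.9194] 2.9 [[ 0.1921  0.975   0.1119]
 [ 0.8452 -0.2223  0.486 ]
 [ 0.4987  0.0012 -0.8668]]
```

Emit:
play_rows(targets=[{"grip":0,"linear":[0.7,0.3,-3.2]},{"grip":0,"linear":[1.4,0.6,-6.5]},{"grip":0,"linear":[1.4,0.6,-6.5]},{"grip":0,"linear":[1.7,1.6,-8.3]},{"grip":0,"linear":[1.9,2.6,-10.0]},{"grip":0,"linear":[2.1,3.5,-11.8]},{"grip":0,"linear":[2.2,4.0,-12.6]},{"grip":0,"linear":[2.2,4.0,-12.6]}])

```text
validation failed for argument at $.ta...
```

Run:
```python
from h import *
np.set_printoptions(precision=4,suppress=True)
o=bot.get_obs();print(o['ee_pos'],o['tcp_rot'])
c=bot.camera('scene');save(c,'s2.png',(170,130,370,280),3.5)
```

```text
[ 0.5298 -0.1335  0.328 ] [179.9178 -29.9138  77.1946]
```

View pics/s2.png

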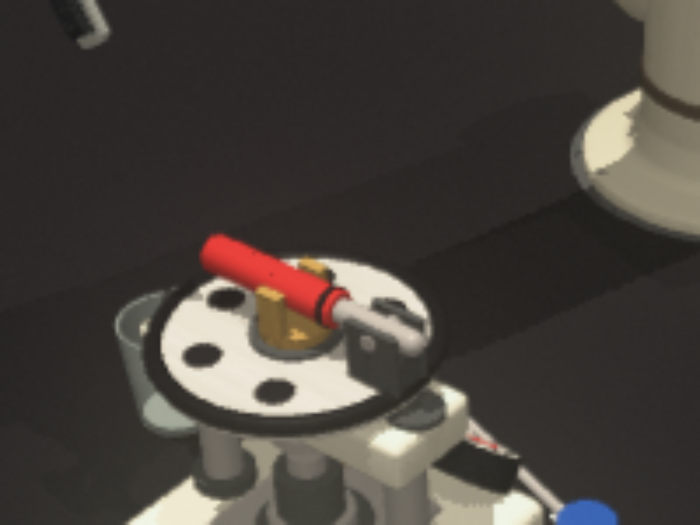

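The call was refused because `delta_rot` is required, so nothing moved. The crop shows the folded red handle in the fork, with the way clear and a finger at upper left. I resend it complete.

Emit:
play_rows(targets=[{"grip":0,"linear":[0.7,0.3,-3.2],"delta_rot":[0,0,0]},{"grip":0,"linear":[1.4,0.6,-6.5],"delta_rot":[0,0,0]},{"grip":0,"linear":[1.4,0.6,-6.5],"delta_rot":[0,0,0]},{"grip":0,"linear":[1.7,1.6,-8.3],"delta_rot":[0,0,0]},{"grip":0,"linear":[1.9,2.6,-10.0],"delta_rot":[0,0,0]},{"grip":0,"linear":[2.1,3.5,-11.8],"delta_rot":[0,0,0]},{"grip":0,"linear":[2.2,4.0,-12.6],"delta_rot":[0,0,0]},{"grip":0,"linear":[2.2,4.0,-12.6],"delta_rot":[0,0,0]}])

```text
time: 3.75
ee_pos: [0.5516, -0.0932, 0.202]
tcp_rot: [180.0, -30.0, 77.2]
wrist_force: [0.2, 1.3, 0.5]
opening: 0.0854
grasp_force: 0.0
```

Run:
```python
from h import *
np.set_printoptions(precision=4,suppress=True)
o=bot.get_obs();print(o['ee_pos'],o['tcp_rot'])
c=bot.camera('scene');save(c,'s3.png',(190,130,340,250),4)
```

```text
[ 0.5516 -0.0932  0.202 ] [179.9939 -30.0217  77.1791]
```

View pics/s3.png

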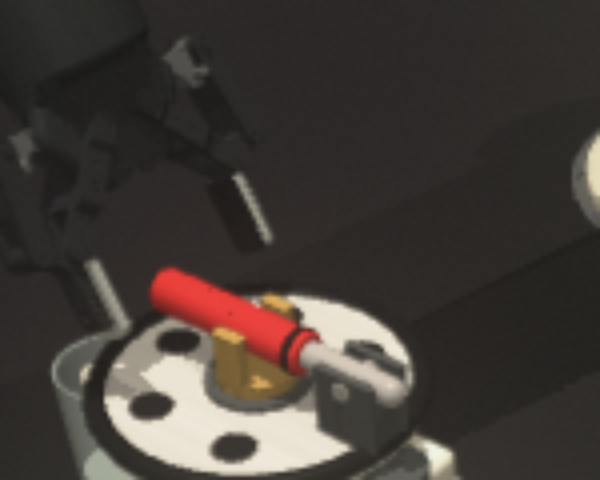

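Emit:
play_rows(force=50, targets=[{"grip":0,"linear":[0.1,0.45,-0.85],"delta_rot":[0,0,0]},{"grip":0,"linear":[0.1,0.45,-0.85],"delta_rot":[0,0,0]},{"grip":255,"linear":[0.1,0.45,-0.85],"delta_rot":[0,0,0]},{"grip":255,"linear":[0.1,0.45,-0.85],"delta_rot":[0,0,0]},{"grip":255,"linear":[0.1,0.45,-0.85],"delta_rot":[0,0,0]},{"grip":255,"linear":[0.1,0.45,-0.85],"delta_rot":[0,0,0]},{"grip":255,"linear":[0.1,0.45,-0.85],"delta_rot":[0,0,0]},{"grip":255,"linear":[0.1,0.45,-0.85],"delta_rot":[0,0,0]},{"grip":255,"linear":[0.1,0.45,-0.85],"delta_rot":[0,0,0]},{"grip":255,"linear":[0.1,0.45,-0.85],"delta_rot":[0,0,0]}])

```text
time: 4.8
ee_pos: [0.5529, -0.0896, 0.1929]
tcp_rot: [180.0, -30.0, 77.1]
wrist_force: [1.6, -3.6, 0.9]
opening: 0.0205
grasp_force: 48.8
```

Emit:
play_rows(targets=[{"grip":255,"linear":[-0.1,-0.45,0],"delta_rot":[0,0,0]},{"grip":255,"linear":[-0.2,-0.9,0],"delta_rot":[0,0,0]},{"grip":255,"linear":[-0.3,-1.3,0],"delta_rot":[0,0,0]},{"grip":255,"linear":[-0.38,-1.7,0],"delta_rot":[0,0,0]},{"grip":255,"linear":[-0.4,-1.75,0],"delta_rot":[0,0,0]},{"grip":255,"linear":[-0.4,-1.75,0],"delta_rot":[0,0,0]}])

```text
time: 5.4
ee_pos: [0.5488, -0.1067, 0.1929]
tcp_rot: [-180.0, -30.1, 77.1]
wrist_force: [3.0, 3.5, 0.3]
opening: 0.0207
grasp_force: 48.9
```

```bash
cat >> h.py <<'E'
from scipy.spatial.transform import Rotation as R
PIN=np.array([.574,.0025,.210]); AX=-np.array([.9748,-.223,0])
def swing(tcp,degs,extra=0.001):
    z=np.array([.1115,.4875,-.866]); 
    d=np.array([-.223,-.975,0])
    for g in degs:
        r=R.from_rotvec(AX*np.radians(g)); t=PIN+r.apply(tcp-PIN+d*extra)-tcp
        print(g,np.round(t*100,2),np.round(r.as_rotvec(),3))
E
python3 - <<'E'
from h import *
swing(np.array([.5488,-.1067,.1929]),range(0,91,6))
E
```

```text
0 [-0.02 -0.1   0.  ] [-0.  0. -0.]
6 [-0.05 -0.21  1.19] [-0.102  0.023 -0.   ]
12 [-0.05 -0.2   2.39] [-0.204  0.047 -0.   ]
18 [-0.02 -0.07  3.58] [-0.306  0.07  -0.   ]
24 [0.04 0.18 4.75] [-0.408  0.093 -0.   ]
30 [0.12 0.55 5.88] [-0.51   0.117 -0.   ]
36 [0.24 1.03 6.97] [-0.612  0.14  -0.   ]
42 [0.37 1.62 8.  ] [-0.715  0.163 -0.   ]
48 [0.53 2.31 8.97] [-0.817  0.187 -0.   ]
54 [0.71 3.1  9.85] [-0.919  0.21  -0.   ]
60 [ 0.91  3.97 10.65] [-1.021  0.234 -0.   ]
66 [ 1.13  4.92 11.34] [-1.123  0.257 -0.   ]
72 [ 1.36  5.93 11.94] [-1.225  0.28  -0.   ]
78 [ 1.6   7.   12.41] [-1.327  0.304 -0.   ]
84 [ 1.86  8.11 12.78] [-1.429  0.327 -0.   ]
90 [ 2.12  9.26 13.02] [-1.531  0.35  -0.   ]
```

Emit:
play_rows(targets=[{"grip":255,"linear":[-0.02,-0.1,0],"delta_rot":[0,0,0]},{"grip":255,"linear":[-0.05,-0.21,1.19],"delta_rot":[-0.102,0.023,0]},{"grip":255,"linear":[-0.05,-0.2,2.39],"delta_rot":[-0.204,0.047,0]},{"grip":255,"linear":[-0.02,-0.07,3.58],"delta_rot":[-0.306,0.07,0]},{"grip":255,"linear":[0.04,0.18,4.75],"delta_rot":[-0.408,0.093,0]},{"grip":255,"linear":[0.12,0.55,5.88],"delta_rot":[-0.51,0.117,0]},{"grip":255,"linear":[0.12,0.55,5.88],"delta_rot":[-0.51,0.117,0]}])

```text
time: 6.1
ee_pos: [0.5508, -0.0993, 0.2528]
tcp_rot: [179.9, 0.1, 77.3]
wrist_force: [4.9, 3.1, -4.9]
opening: 0.0205
grasp_force: 50.0
```

Run:
```python
from h import *
np.set_printoptions(precision=4,suppress=True)
o=bot.get_obs();print(o['ee_pos'],o['tcp_rot'],o['wrist_force'],o['torque'])
c=bot.camera('scene');save(c,'s4.png',(190,130,340,250),4)
```

```text
[ 0.5508 -0.0993  0.2528] [179.9228   0.0753  77.3053] [ 4.9364  3.0786 -4.8678] [ 0.5088 -0.801  -0.1164]
```

View pics/s4.png

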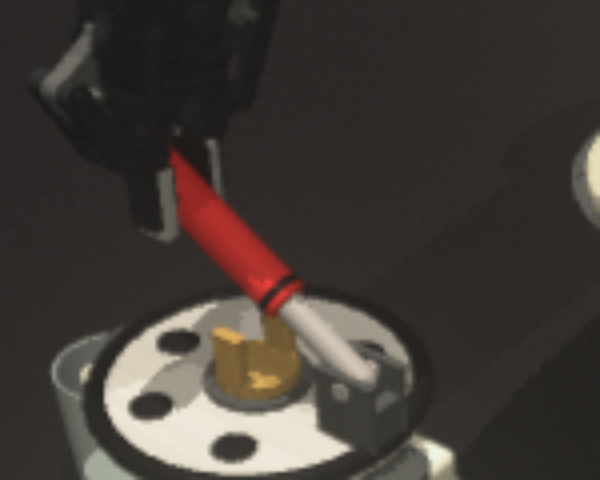

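Emit:
play_rows(targets=[{"grip":255,"linear":[0.12,0.48,1.09],"delta_rot":[-0.102,0.023,0]},{"grip":255,"linear":[0.25,1.07,2.12],"delta_rot":[-0.204,0.047,0]},{"grip":255,"linear":[0.41,1.76,3.09],"delta_rot":[-0.306,0.07,0]},{"grip":255,"linear":[0.59,2.55,3.97],"delta_rot":[-0.408,0.093,0]},{"grip":255,"linear":[0.79,3.42,4.77],"delta_rot":[-0.51,0.117,0]},{"grip":255,"linear":[1.01,4.37,5.46],"delta_rot":[-0.612,0.14,0]},{"grip":255,"linear":[1.24,5.38,6.06],"delta_rot":[-0.715,0.163,0]},{"grip":255,"linear":[1.48,6.45,6.53],"delta_rot":[-0.817,0.187,0]},{"grip":255,"linear":[1.74,7.56,6.9],"delta_rot":[-0.919,0.21,0]}])

```text
time: 7.05
ee_pos: [0.5678, -0.0259, 0.3186]
tcp_rot: [179.7, 54.0, 77.0]
wrist_force: [-65.5, -16.6, 39.4]
opening: 0.0205
grasp_force: 50.3
```

Run:
```python
from h import *
np.set_printoptions(precision=4,suppress=True)
o=bot.get_obs();print(o['ee_pos'],o['tcp_rot'],o['wrist_force'],o['torque'],o['q'],o['qd'])
c=bot.camera('scene');save(c,'s5.png',(180,100,360,260),4)
o=bot.get_obs();print(o['ee_pos'],o['tcp_rot'],o['wrist_force'],o['torque'])
c=bot.camera('top');save(c,'t5.png',(290,130,490,280),4)
```

```text
[ 0.5678 -0.0259  0.3186] [179.7298  54.0308  76.9932] [-65.5199 -16.6148  39.355 ] [-1.9301  3.4598 -3.4872] [ 17.855   31.5009  37.0433 130.5324 -44.1987 135.3108] [ 22.2442  34.4215  18.2083   0.9457 -32.2774  60.8528]
[ 0.5708 -0.0226  0.3125] [179.5479  54.2526  76.9617] [ 6.9527  1.4643 -7.1246] [ 1.4372 -0.6448  0.3241]
```

View pics/s5.png

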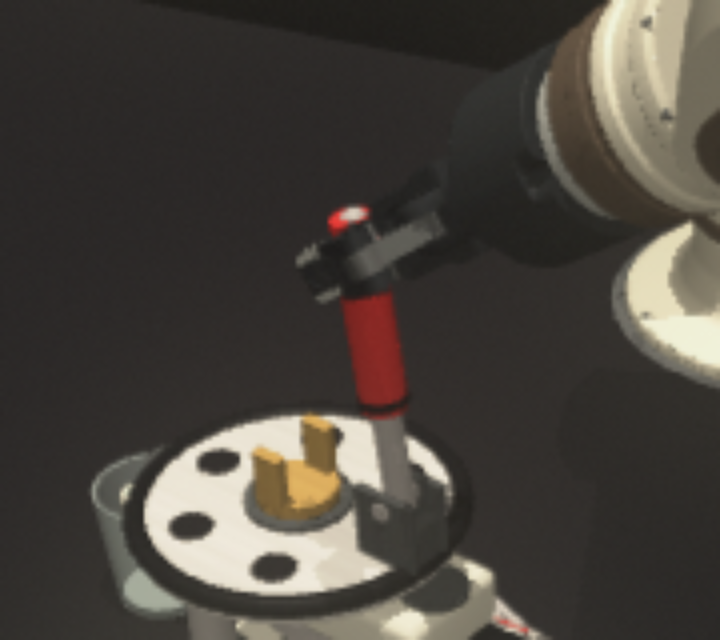

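The handle is almost upright in the crop (sleeve from (365,300) to (385,410)), but joint 4 has reached its range end. I ease the tilt back about the grasp point with a lighter grip.

Emit:
play_rows(force=30, targets=[{"grip":255,"linear":[0.03,0.12,-0.08],"delta_rot":[0.068,-0.016,0]},{"grip":255,"linear":[0.06,0.24,-0.16],"delta_rot":[0.136,-0.031,0]},{"grip":255,"linear":[0.09,0.36,-0.24],"delta_rot":[0.205,-0.047,0]},{"grip":255,"linear":[0.11,0.48,-0.32],"delta_rot":[0.273,-0.063,0]},{"grip":255,"linear":[0.13,0.6,-0.4],"delta_rot":[0.341,-0.078,0]},{"grip":255,"linear":[0.15,0.7,-0.45],"delta_rot":[0.41,-0.094,0]},{"grip":255,"linear":[0.15,0.7,-0.45],"delta_rot":[0.41,-0.094,0]}])

```text
time: 7.85
ee_pos: [0.568, -0.0218, 0.316]
tcp_rot: [179.8, 29.6, 76.9]
wrist_force: [5.4, -2.5, -7.2]
opening: 0.0206
grasp_force: 55.5
```

```bash
cat >> h.py <<'E'
def grip():
    o=bot.get_obs();np.set_printoptions(precision=4,suppress=True)
    z=R.from_euler('xyz',o['tcp_rot'],degrees=True).as_matrix()[:,2]
    G=np.array(o['ee_pos'])-.019*z;print('t',o['time'],'tcp',o['ee_pos'],'rot',o['tcp_rot'],'G',G,'G-PIN',G-PIN,'len',np.linalg.norm(G-PIN),'F',o['wrist_force'],'q',o['q'])
E
python3 - <<'E'
from h import *
grip()
c=bot.camera('top');P=cloud(c);m=red(c)&(P[...,2]>.2);print(m.sum(),np.percentile(P[m],[2,50,98],axis=0))
r=bot.pinpoint(c,'crank_pin');print(r and (r[0]['conf'],atz(c,r[0]['pixel'],.21)))
c=bot.camera('scene');P=cloud(c);m=red(c)&(P[...,2]>.2);print(m.sum(),np.percentile(P[m],[2,50,98],axis=0));save(c,'s6.png',(180,100,360,260),4)
r=bot.pinpoint(c,'crank_pin');print(r and (r[0]['conf'],atz(c,r[0]['pixel'],.21)))
E
```

```text
t 7.85 tcp [ 0.568  -0.0218  0.316 ] rot [179.7599  29.6108  76.9083] G [ 0.5701 -0.0126  0.3326] G-PIN [-0.0039 -0.0151  0.1226] len 0.1235610004786922 F [ 5.4264 -2.4791 -7.1769] q [ 10.9297  20.0073  32.7679 115.5473 -26.9373 117.0323]
69 [[ 0.5611 -0.0272  0.3358]
 [ 0.5673 -0.0149  0.3478]
 [ 0.5821 -0.007   0.3511]]
(0.63, array([0.5751, 0.0009, 0.21  ]))
297 [[ 0.5741 -0.0125  0.2667]
 [ 0.5819 -0.0037  0.2956]
 [ 0.5858  0.0029  0.3283]]
(0.88, array([ 0.5651, -0.0039,  0.21  ]))
```

Emit:
play_rows(targets=[{"grip":255,"linear":[0.15,0.5,0.05],"delta_rot":[0,0,0]},{"grip":255,"linear":[0.3,1.0,0.1],"delta_rot":[0,0,0]},{"grip":255,"linear":[0.42,1.6,0.1],"delta_rot":[0,0,0]},{"grip":255,"linear":[0.42,1.6,0.1],"delta_rot":[0,0,0]},{"grip":255,"linear":[0.42,1.6,-0.4],"delta_rot":[0,0,0]},{"grip":255,"linear":[0.42,1.6,-0.8],"delta_rot":[0,0,0]},{"grip":255,"linear":[0.42,1.6,-0.8],"delta_rot":[0,0,0]}])

```text
time: 8.75
ee_pos: [0.5725, -0.0048, 0.3062]
tcp_rot: [179.9, 29.8, 77.1]
wrist_force: [4.9, -4.6, -4.2]
opening: 0.0205
grasp_force: 56.3
```

```bash
python3 -c "
from h import *
grip()"
```

```text
t 8.75 tcp [ 0.5725 -0.0048  0.3062] rot [179.9035  29.8462  77.0742] G [0.5746 0.0045 0.3227] G-PIN [0.0006 0.002  0.1127] len 0.11272386981946123 F [ 4.8683 -4.6251 -4.2196] q [ 12.4768  21.2586  33.1337 115.608  -26.7615 118.6585]
```

Emit:
play_rows(targets=[{"grip":255,"linear":[0,0,-0.4],"delta_rot":[0,0,0]},{"grip":255,"linear":[0,0,-0.7],"delta_rot":[0,0,0]},{"grip":255,"linear":[0,0,-0.7],"delta_rot":[0,0,0]},{"grip":60,"linear":[0,0,-0.7],"delta_rot":[0,0,0]},{"grip":60,"linear":[0,0,-0.7],"delta_rot":[0,0,0]},{"grip":60,"linear":[0,0,-0.7],"delta_rot":[0,0,0]},{"grip":60,"linear":[0,0,-0.7],"delta_rot":[0,0,0]},{"grip":60,"linear":[0,0,-0.7],"delta_rot":[0,0,0]}])

```text
time: 9.55
ee_pos: [0.5725, -0.0037, 0.2999]
tcp_rot: [179.9, 29.8, 77.1]
wrist_force: [0.3, -0.1, -0.8]
opening: 0.0652
grasp_force: 0.0
```

Run:
```python
from h import *
grip()
c=bot.camera('top');P=cloud(c);m=red(c)&(P[...,2]>.2);print(m.sum(),np.percentile(P[m],[2,50,98],axis=0))
for t,z in(('crank_pin',.21),('crank_grip',.308)):
    r=bot.pinpoint(c,t);print(t,r and (r[0]['conf'],atz(c,r[0]['pixel'],z)))
c=bot.camera('scene');P=cloud(c);m=red(c)&(P[...,2]>.2);print(m.sum(),np.percentile(P[m],[2,50,98],axis=0));save(c,'s7.png',(180,100,360,260),4)
for t,z in(('crank_pin',.21),('crank_grip',.308)):
    r=bot.pinpoint(c,t);print(t,r and (r[0]['conf'],atz(c,r[0]['pixel'],z)))
```

```text
t 9.55 tcp [ 0.5725 -0.0037  0.2999] rot [179.8778  29.7766  77.0951] G [0.5745 0.0055 0.3164] G-PIN [0.0005 0.003  0.1064] len 0.10645917934439823 F [ 0.3441 -0.1206 -0.8176] q [ 12.5565  20.9591  32.0453 114.7853 -26.6989 118.6944]
60 [[ 0.5656 -0.0093  0.3261]
 [ 0.5723  0.0017  0.3314]
 [ 0.5854  0.0097  0.3347]]
crank_pin (0.76, array([0.5686, 0.0006, 0.21  ]))
crank_grip (0.61, array([0.5795, 0.    , 0.308 ]))
326 [[ 0.5788 -0.0032  0.2504]
 [ 0.5852  0.0067  0.2845]
 [ 0.5889  0.0123  0.3222]]
crank_pin (0.56, array([0.5778, 0.0041, 0.21  ]))
crank_grip (0.68, array([0.5755, 0.003 , 0.308 ]))
```

View pics/s7.png

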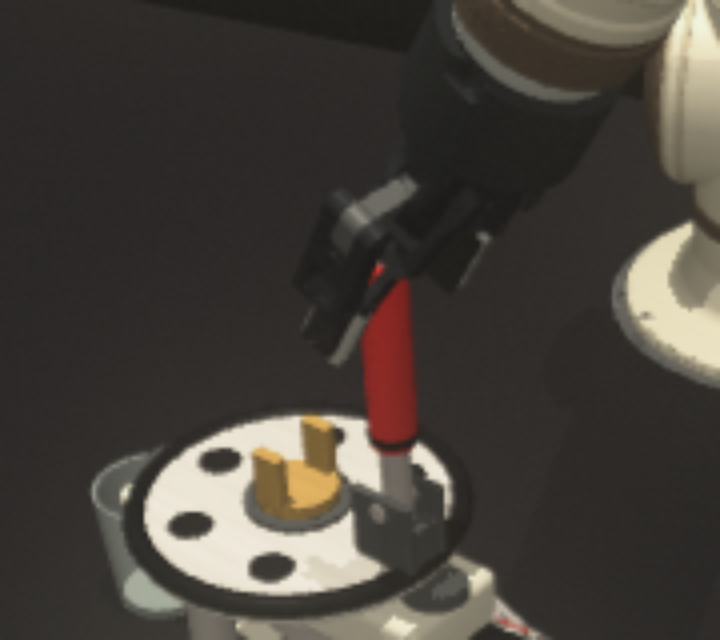

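Crop shows the sleeve vertical in its socket, and the top-camera height (0.332 m, 122 mm above the pin) means it is home. Next I straighten the tool and regrasp from above.

Emit:
play_rows(force=45, targets=[{"grip":60,"linear":[0.04,0.12,-0.2],"delta_rot":[0.127,-0.029,0]},{"grip":60,"linear":[0.08,0.24,-0.4],"delta_rot":[0.255,-0.058,0]},{"grip":60,"linear":[0.11,0.36,-0.6],"delta_rot":[0.383,-0.087,0]},{"grip":60,"linear":[0.15,0.47,-0.8],"delta_rot":[0.509,-0.116,0]},{"grip":60,"linear":[0.15,0.47,-0.8],"delta_rot":[0.509,-0.116,0]},{"grip":255,"linear":[0.15,0.47,-0.8],"delta_rot":[0.509,-0.116,0]},{"grip":255,"linear":[0.15,0.47,-0.8],"delta_rot":[0.509,-0.116,0]},{"grip":255,"linear":[0.15,0.47,-0.8],"delta_rot":[0.509,-0.116,0]},{"grip":255,"linear":[0.15,0.47,-0.8],"delta_rot":[0.509,-0.116,0]},{"grip":255,"linear":[0.15,0.47,-0.8],"delta_rot":[0.509,-0.116,0]}])

```text
time: 10.85
ee_pos: [0.5745, 0.0016, 0.2915]
tcp_rot: [179.9, -0.1, 77.2]
wrist_force: [2.4, 1.0, -0.9]
opening: 0.0208
grasp_force: 44.0
```

Run:
```python
from h import *
grip()
c=bot.camera('top');P=cloud(c);m=red(c)&(P[...,2]>.2);print(m.sum(),np.percentile(P[m],[2,50,98],axis=0))
c=bot.camera('scene');P=cloud(c);m=red(c)&(P[...,2]>.2);print(m.sum(),np.percentile(P[m],[2,50,98],axis=0));
r=65
print('cw circle deltas cm')
for k in range(0,361,18):
    a=np.radians(77.1-k);a0=np.radians(77.1);print(k,np.round(6.4*np.array([np.cos(a)-np.cos(a0),np.sin(a)-np.sin(a0)]),2))
```

```text
t 10.85 tcp [0.5745 0.0016 0.2915] rot [179.9068  -0.1055  77.1534] G [0.5744 0.0015 0.3105] G-PIN [ 0.0004 -0.001   0.1005] len 0.10055014884937945 F [ 2.4024  0.9748 -0.9036] q [  0.1143  10.2698  22.7629 102.3787   0.0819 102.9611]Traceback (most recent call last):
  File "<stdin>", line 3, in <module>
    return _quantile_unchecked(
        a, q, axis, out, overwrite_input, method, keepdims, weights)
    return _ureduce(a,
                    func=_quantile_ureduce_func,
    ...<5 lines>...
                    overwrite_input=overwrite_input,
                    method=method)
    r = func(a, **kwargs)
    result = _quantile(arr,
                       quantiles=q,
    ...<2 lines>...
                       out=out,
                       weights=wgt)
    slices_having_nans = np.isnan(arr[-1, ...])
                                  ~~~^^^^^^^^^
IndexError: index -1 is out of bounds for axis 0 with size 0
```

Run:
```python
from h import *
for s in range(4):
  print([ (lambda a,a0:[round(float(6.3*(np.cos(a)-np.cos(a0))),2),round(float(6.3*(np.sin(a)-np.sin(a0))),2)])(np.radians(77.1-90*s-k),np.radians(77.1-90*s)) for k in range(9,91,9)])
c=bot.camera('scene');save(c,'s8.png',(215,200,315,300),6)
```

```text
[[0.94, -0.3], [1.83, -0.74], [2.63, -1.31], [3.34, -2.0], [3.93, -2.79], [4.39, -3.67], [4.7, -4.61], [4.87, -5.58], [4.88, -6.57], [4.73, -7.55]]
[[-0.3, -0.94], [-0.74, -1.83], [-1.31, -2.63], [-2.0, -3.34], [-2.79, -3.93], [-3.67, -4.39], [-4.61, -4.7], [-5.58, -4.87], [-6.57, -4.88], [-7.55, -4.73]]
[[-0.94, 0.3], [-1.83, 0.74], [-2.63, 1.31], [-3.34, 2.0], [-3.93, 2.79], [-4.39, 3.67], [-4.7, 4.61], [-4.87, 5.58], [-4.88, 6.57], [-4.73, 7.55]]
[[0.3, 0.94], [0.74, 1.83], [1.31, 2.63], [2.0, 3.34], [2.79, 3.93], [3.67, 4.39], [4.61, 4.7], [5.58, 4.87], [6.57, 4.88], [7.55, 4.73]]
```

View pics/s8.png

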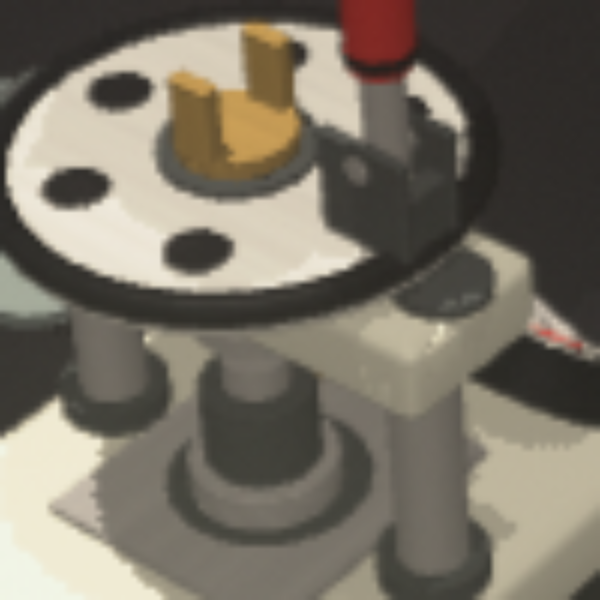

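The ram is mostly hidden behind the crosshead (the dark part at (260,430) is the die), so the gap can't be read here and I'll use effort. I start cranking.

Emit:
play_rows(targets=[{"grip":255,"linear":[0.94,-0.3,0],"delta_rot":[0,0,0]},{"grip":255,"linear":[1.83,-0.74,0],"delta_rot":[0,0,0]},{"grip":255,"linear":[2.63,-1.31,0],"delta_rot":[0,0,0]},{"grip":255,"linear":[3.34,-2.0,0],"delta_rot":[0,0,0]},{"grip":255,"linear":[3.93,-2.79,0],"delta_rot":[0,0,0]},{"grip":255,"linear":[4.39,-3.67,0],"delta_rot":[0,0,0]},{"grip":255,"linear":[4.7,-4.61,0],"delta_rot":[0,0,0]},{"grip":255,"linear":[4.87,-5.58,0],"delta_rot":[0,0,0]},{"grip":255,"linear":[4.88,-6.57,0],"delta_rot":[0,0,0]},{"grip":255,"linear":[4.73,-7.55,0],"delta_rot":[0,0,0]}])

```text
time: 11.95
ee_pos: [0.6221, -0.0736, 0.2915]
tcp_rot: [179.9, -0.3, 77.2]
wrist_force: [4.2, 5.7, -1.0]
opening: 0.0208
grasp_force: 44.9
```

```bash
cat >> h.py <<'E'
C=np.array([.5597,-.0599])
def crank():
    o=bot.get_obs();np.set_printoptions(precision=3,suppress=True)
    p=np.array(o['ee_pos'])[:2]-C;r=np.linalg.norm(p);u=p/r;t=np.array([u[1],-u[0]])
    F=np.array(o['wrist_force']);print('t',o['time'],'turn deg',(77.1-np.degrees(np.arctan2(p[1],p[0])))%360,'r',r,'Ftan',F[:2]@t,'Frad',F[:2]@u,'F',F,'T',np.array(o['torque']),'z',o['ee_pos'][2],'q',np.round(o['q'],1))
E
python3 -c "
from h import *
crank()
bot.camera('top');crank()"
```

```text
t 11.95 turn deg 89.51704871980365 r 0.06385025136092085 Ftan -6.420249701735368 Frad 2.851209983386185 F [ 4.165  5.657 -0.999] T [ 1.321 -0.885 -0.014] z 0.29154003244783483 q [ -6.9  18.2  32.4 104.    0.3  96. ]
t 12.0 turn deg 91.0345034941552 r 0.06388429802882482 Ftan -0.9182607675506715 Frad 2.522689380724395 F [ 2.67   0.284 -0.728] T [-0.04  -0.812  0.011] z 0.29155478579067917 q [ -7.   18.2  32.3 104.    0.2  95.9]
```

Emit:
play_rows(targets=[{"grip":255,"linear":[-0.3,-0.94,0],"delta_rot":[0,0,0]},{"grip":255,"linear":[-0.74,-1.83,0],"delta_rot":[0,0,0]},{"grip":255,"linear":[-1.31,-2.63,0],"delta_rot":[0,0,0]},{"grip":255,"linear":[-2.0,-3.34,0],"delta_rot":[0,0,0]},{"grip":255,"linear":[-2.79,-3.93,0],"delta_rot":[0,0,0]},{"grip":255,"linear":[-3.67,-4.39,0],"delta_rot":[0,0,0]},{"grip":255,"linear":[-4.61,-4.7,0],"delta_rot":[0,0,0]},{"grip":255,"linear":[-5.58,-4.87,0],"delta_rot":[0,0,0]},{"grip":255,"linear":[-6.57,-4.88,0],"delta_rot":[0,0,0]},{"grip":255,"linear":[-7.55,-4.73,0],"delta_rot":[0,0,0]}])

```text
time: 13.0
ee_pos: [0.5464, -0.1226, 0.2916]
tcp_rot: [179.8, -0.1, 77.1]
wrist_force: [5.3, -2.7, -3.4]
opening: 0.0206
grasp_force: 45.1
```

```bash
python3 -c "
from h import *
crank()"
```

```text
t 13.0 turn deg 179.1098381669206 r 0.06406410968510495 Ftan -5.771559434722938 Frad 1.5659209973709098 F [ 5.319 -2.733 -3.385] T [-0.835 -1.522  0.036] z 0.2916010981515985 q [-12.7   8.1  20.3 102.    0.1  90.3]
```

Emit:
play_rows(targets=[{"grip":255,"linear":[-0.94,0.3,0],"delta_rot":[0,0,0]},{"grip":255,"linear":[-1.83,0.74,0],"delta_rot":[0,0,0]},{"grip":255,"linear":[-2.63,1.31,0],"delta_rot":[0,0,0]},{"grip":255,"linear":[-3.34,2.0,0],"delta_rot":[0,0,0]},{"grip":255,"linear":[-3.93,2.79,0],"delta_rot":[0,0,0]}])

```text
time: 13.5
ee_pos: [0.5065, -0.0949, 0.2916]
tcp_rot: [179.9, 0.0, 77.0]
wrist_force: [3.9, -6.0, -2.2]
opening: 0.021
grasp_force: 44.9
```

```bash
python3 -c "
from h import *
crank()"
```

```text
t 13.5 turn deg 223.77096220980616 r 0.06369012979308229 Ftan -7.204068452151622 Frad 0.05457528551515756 F [ 3.913 -6.049 -2.219] T [-1.475 -0.786 -0.054] z 0.29160055388486816 q [-10.6   1.9  13.6 101.6  -0.   92.4]
```

Emit:
play_rows(targets=[{"grip":255,"linear":[-0.46,0.88,0],"delta_rot":[0,0,0]},{"grip":255,"linear":[-0.77,1.82,0],"delta_rot":[0,0,0]},{"grip":255,"linear":[-0.94,2.78,0],"delta_rot":[0,0,0]},{"grip":255,"linear":[-0.95,3.78,0],"delta_rot":[0,0,0]},{"grip":255,"linear":[-0.8,4.76,0],"delta_rot":[0,0,0]}])

```text
time: 14.0
ee_pos: [0.4975, -0.0472, 0.2915]
tcp_rot: [-180.0, 0.1, 77.0]
wrist_force: [-3.1, -5.6, -0.7]
opening: 0.0208
grasp_force: 44.8
```

```bash
python3 -c "
from h import *
crank()"
```

```text
t 14.0 turn deg 268.6818368041774 r 0.06344985773151615 Ftan -6.053529395070948 Frad 1.8779987786986305 F [-3.055 -5.553 -0.667] T [-1.643  0.726 -0.008] z 0.29152845307187125 q [ -5.4  -0.1  11.6 101.7  -0.1  97.6]
```

Emit:
play_rows(targets=[{"grip":255,"linear":[0.3,0.94,0],"delta_rot":[0,0,0]},{"grip":255,"linear":[0.74,1.83,0],"delta_rot":[0,0,0]},{"grip":255,"linear":[1.31,2.63,0],"delta_rot":[0,0,0]},{"grip":255,"linear":[2.0,3.34,0],"delta_rot":[0,0,0]},{"grip":255,"linear":[2.79,3.93,0],"delta_rot":[0,0,0]}])

```text
time: 14.5
ee_pos: [0.5249, -0.0071, 0.2915]
tcp_rot: [-179.9, -0.0, 77.1]
wrist_force: [-6.6, -1.5, 1.0]
opening: 0.0209
grasp_force: 45.2
```

```bash
python3 -c "
from h import *
crank()
c=bot.camera('scene')
save(c,'s9.png',(215,200,315,300),6)"
```

```text
t 14.5 turn deg 313.74795804264 r 0.06325800486837478 Ftan -6.327030980847041 Frad 2.313787876731043 F [-6.557 -1.546  1.046] T [-0.513  1.893  0.065] z 0.291505312483215 q [ -0.8   3.5  15.3 101.9   0.  102.1]
```

Emit:
play_rows(targets=[{"grip":255,"linear":[0.88,0.46,0],"delta_rot":[0,0,0]},{"grip":255,"linear":[1.82,0.77,0],"delta_rot":[0,0,0]},{"grip":255,"linear":[2.78,0.94,0],"delta_rot":[0,0,0]},{"grip":255,"linear":[3.78,0.95,0],"delta_rot":[0,0,0]},{"grip":255,"linear":[4.76,0.8,0],"delta_rot":[0,0,0]}])

```text
time: 15.05
ee_pos: [0.573, 0.0015, 0.2915]
tcp_rot: [-179.9, -0.1, 77.1]
wrist_force: [-6.5, 2.7, 0.8]
opening: 0.0208
grasp_force: 45.4
```

```bash
python3 -c "
from h import *
crank()"
```

```text
t 15.05 turn deg 359.32615927445795 r 0.06285223883881952 Ftan -6.946032413991945 Frad 1.2175146593339967 F [-6.531  2.661  0.831] T [0.717 1.712 0.027] z 0.2914924698752116 q [  0.1  10.3  22.8 102.6   0.2 102.9]
```

Emit:
play_rows(targets=[{"grip":255,"linear":[0.94,-0.3,0],"delta_rot":[0,0,0]},{"grip":255,"linear":[1.83,-0.74,0],"delta_rot":[0,0,0]},{"grip":255,"linear":[2.63,-1.31,0],"delta_rot":[0,0,0]},{"grip":255,"linear":[3.34,-2.0,0],"delta_rot":[0,0,0]},{"grip":255,"linear":[3.93,-2.79,0],"delta_rot":[0,0,0]}])

```text
time: 15.55
ee_pos: [0.6127, -0.0256, 0.2915]
tcp_rot: [-179.9, -0.3, 77.2]
wrist_force: [-4.0, 8.0, 0.3]
opening: 0.0211
grasp_force: 45.2
```

```bash
python3 -c "
from h import *
crank()"
```

```text
t 15.55 turn deg 44.16223407818765 r 0.06310246028095916 Ftan -8.933821121950903 Frad 0.9753846242651121 F [-4.039  8.028  0.275] T [1.876 1.089 0.025] z 0.2915303421034431 q [ -2.5  16.3  30.  103.7   0.3 100.3]
```

Emit:
play_rows(targets=[{"grip":255,"linear":[0.46,-0.88,0],"delta_rot":[0,0,0]},{"grip":255,"linear":[0.77,-1.82,0],"delta_rot":[0,0,0]}])

```text
time: 15.75
ee_pos: [0.6209, -0.0436, 0.2915]
tcp_rot: [-180.0, -0.3, 77.2]
wrist_force: [-1.0, 9.8, -0.6]
opening: 0.0211
grasp_force: 45.0
```

```bash
python3 -c "
from h import *
crank()"
```

```text
t 15.75 turn deg 62.155304828211584 r 0.06332585667474576 Ftan -9.724409583920714 Frad 1.54699496410458 F [-1.013  9.794 -0.64 ] T [2.24  0.245 0.027] z 0.2915324383219794 q [ -4.2  17.7  31.7 104.    0.3  98.7]
```

Emit:
play_rows(targets=[{"grip":255,"linear":[0.17,-0.96,0],"delta_rot":[0,0,0]},{"grip":255,"linear":[0.18,-1.96,0],"delta_rot":[0,0,0]}])

```text
time: 15.95
ee_pos: [0.6233, -0.0631, 0.2915]
tcp_rot: [180.0, -0.3, 77.2]
wrist_force: [2.5, 10.0, -0.7]
opening: 0.0212
grasp_force: 45.1
```

```bash
python3 -c "
from h import *
crank()
for n in('scene',):
    c=bot.camera(n);a=c['color'].astype(int);m=(a[...,0]>150)&(a[...,1]>60)&(a[...,1]<150)&(a[...,2]<60);print(m[230:330,200:330].sum());save(c,'s10.png',(225,240,305,300),8)
    im1=cv2.imread('pics/s8.png');im2=cv2.imread('pics/s10.png')
    cv2.imwrite('pics/cmp.png',np.hstack([cv2.resize(im1[240:600,60:540],(400,300)),cv2.resize(im2,(400,300))]))
"
```

```text
t 15.95 turn deg 79.9642749708398 r 0.06365464803364987 Ftan -10.14065808850739 Frad 1.9495419056745338 F [ 2.454 10.031 -0.684] T [ 2.237 -0.616  0.007] z 0.2915324990205666 q [ -5.9  18.3  32.4 104.1   0.3  96.9]
0
```

View pics/cmp.png

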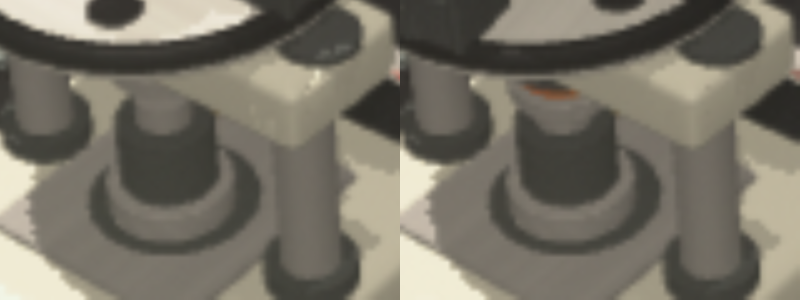

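The force has stepped up (6.4 → 8.9 → 10.1 N). The orange band at (550,90) is now partly hidden above the foot, which puts first contact at about 370°. I add about 18° more, to about 458°.

Emit:
play_rows(targets=[{"grip":255,"linear":[0.01,-1.0,0],"delta_rot":[0,0,0]},{"grip":255,"linear":[-0.14,-1.98,0],"delta_rot":[0,0,0]}])

```text
time: 16.2
ee_pos: [0.6212, -0.0828, 0.2915]
tcp_rot: [-180.0, -0.3, 77.2]
wrist_force: [-2.8, 11.1, 0.2]
opening: 0.0213
grasp_force: 45.4
```

```bash
python3 -c "
from h import *
crank()
bot.camera('top');crank()"
```

```text
t 16.2 turn deg 97.50942723669904 r 0.0656344240787876 Ftan -9.432340904090504 Frad -6.47108637872163 F [-2.776 11.097  0.214] T [2.296 0.857 0.045] z 0.2914986247505242 q [ -7.7  18.4  32.6 104.2   0.3  95.1]
t 16.25 turn deg 98.93076384001421 r 0.06567332088353856 Ftan -3.9450181450690263 Frad -4.557047108313591 F [-2.763  5.357  0.499] T [1.231 0.898 0.022] z 0.29151336863167215 q [ -7.9  18.4  32.6 104.2   0.3  95. ]
```

Emit:
play_rows(targets=[{"grip":255,"linear":[-0.2,0.07,0],"delta_rot":[0,0,0]},{"grip":255,"linear":[-0.2,0.07,0],"delta_rot":[0,0,0]},{"grip":40,"linear":[-0.2,0.07,0],"delta_rot":[0,0,0]},{"grip":40,"linear":[-0.2,0.07,0],"delta_rot":[0,0,0]},{"grip":40,"linear":[-0.2,0.07,0],"delta_rot":[0,0,0]},{"grip":40,"linear":[-0.2,0.07,0],"delta_rot":[0,0,0]},{"grip":40,"linear":[-0.2,0.07,1.5],"delta_rot":[0,0,0]},{"grip":40,"linear":[-0.2,0.07,4],"delta_rot":[0,0,0]},{"grip":40,"linear":[-0.2,0.07,8],"delta_rot":[0,0,0]},{"grip":40,"linear":[-0.2,0.07,11],"delta_rot":[0,0,0]}])

```text
time: 17.25
ee_pos: [0.6186, -0.0838, 0.404]
tcp_rot: [179.8, -0.1, 77.1]
wrist_force: [0.9, 0.4, 1.6]
opening: 0.072
grasp_force: 0.0
```

Emit:
play_rows(targets=[{"grip":40,"linear":[-3,0,1],"delta_rot":[0,0,0]},{"grip":40,"linear":[-7,0,1],"delta_rot":[0,0,0]},{"grip":40,"linear":[-12,0,1],"delta_rot":[0,0,0]},{"grip":40,"linear":[-16,0,1],"delta_rot":[0,0,0]},{"grip":40,"linear":[-20,0,1],"delta_rot":[0,0,0]},{"grip":40,"linear":[-20,0,1],"delta_rot":[0,0,0]},{"grip":40,"linear":[-20,0,1],"delta_rot":[0,0,0]}])

```text
time: 17.95
ee_pos: [0.4188, -0.0839, 0.4127]
tcp_rot: [179.8, -0.1, 77.1]
wrist_force: [0.9, -0.0, -0.7]
opening: 0.0721
grasp_force: 0.0
```

Run:
```python
from h import *
o=bot.get_obs();print(o['time'],o['ee_pos'],o['wrist_force'])
c=bot.camera('scene');P=cloud(c);m=red(c)&(P[...,2]>.22);print(m.sum(),np.percentile(P[m],[2,50,98],axis=0));save(c,'s11.png',(170,130,370,350),2.7)
for t,z in(('crank_pin',.21),('crank_grip',.308),('wheel_centre',.21)):
    r=bot.pinpoint(c,t);print(t,r and (r[0]['conf'],atz(c,r[0]['pixel'],z)))
```

```text
17.95 [ 0.41881502 -0.08388982  0.41274368] [ 0.85611081 -0.00852145 -0.67419016]
426 [[ 0.62293094 -0.08608667  0.25094303]
 [ 0.63046734 -0.07625055  0.29461453]
 [ 0.63366461 -0.07086028  0.33136886]]
crank_pin (0.83, array([ 0.62508089, -0.07192822,  0.21      ]))
crank_grip (0.58, array([ 0.62103978, -0.07898125,  0.308     ]))
wheel_centre (0.6, array([ 0.56062254, -0.05558135,  0.21      ]))
```

View pics/s11.png

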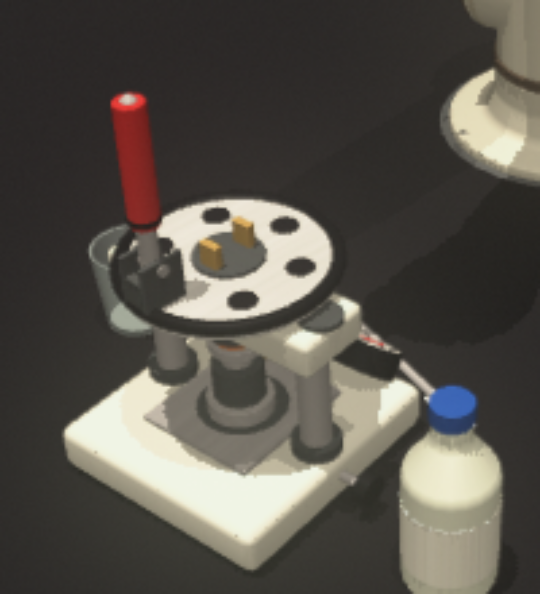

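The crop shows the handle upright and fully home (sleeve from z 0.25 to 0.33), the foot down on the die, and the bottle and beaker undisturbed. I hand it in.

```bash
python3 -c "
from h import *
print(bot.job_done())"
```

```text
the job is handed in; nothing more can be done
None
```

I handed the job in at about 18 s: handle upright and latched, wheel cranked about 459° clockwise, roughly a quarter turn past first contact (force-estimated at about 370°), gripper clear; during the swing joint 4 read 130.53° against its 130.52° limit with a 78 N wrist force, and no verdict came back.

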